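# Zero the sample mill's burrs and set it three clicks open

### The job

Set the grinding gap of the sample mill: turn the click ring on top clockwise, gently, only until you feel the burrs touch, then back it off exactly three clicks. Then put the black cap fully home in the top of the ring, without upsetting the setting, and leave the other things on the bench where they are.

Things in the scene. Friction and masses are not known exactly. Their poses are not given: they have to be found in the camera images.
- mill: white bench sample mill bolted to the table: dark foot plate 170 x 130 x 20 mm, round housing 108 mm across up to 118 mm height, then a narrow neck 49 mm across from 124 to 164 mm height, with the click ring on top. A steel chute sticks out on its -x side. Origin: centre of the underside, on the ring's upright axis; z up.
- ring_top (a point): centre of the top face of the aluminium click ring, on its upright axis, 195 mm above the table. The ring is round, 56 mm across (fine ribs add 1 mm), 30 mm tall (165 to 195 mm above the table); grip it across at any yaw. Its top has a round recess 38 mm across, 12 mm deep. The frame turns with the ring, x to the small dark mark on top; z up. Clockwise from above brings the burrs together.
- ring_grip (a point): on the ring's axis at mid height, 180 mm above the table. Clicks: a notch every 18 degrees (20 a turn), 0.1 to 0.2 N m to pass one; let go, the ring settles in a notch. One notch is exactly at the touch of the burrs, the others whole clicks from it. At the start the burrs are 4 to 6 clicks apart; where on the turn they touch differs each time and cannot be told from the mark.
- burr_gap (a joint): gap between the burrs inside the mill, driven by the ring, in m: 0 at touch, +0.00002 (0.02 mm) per click counter-clockwise. The reading's noise is many clicks: set the ring by feel. From the touch on, the ring's torque jumps to about 0.5 N m and then rises by about 7 N m per rad of further turn: at 0.5 to 0.7 N m the burrs surely touch.
- burr_press (a joint): how far the burrs are pressed into each other, in m: 0 when not pressed, going below 0 by 0.00002 for each click's angle (18 degrees) that the ring is forced clockwise beyond the touch. Beyond -0.000008 (0.4 click, about 1.3 N m) the burrs are damaged. This reading too is lost in its noise. Springs back by itself.
- cap: black plastic hopper cap, loose, upright on its plug: plug 32 mm across, 8 mm tall; flange 52 mm across, 5 mm thick; upright round knob 18 mm across, from 13 to 43 mm above the underside. About 0.09 kg. Origin: centre of the plug's underside; z up. Fitted, the plug is in the ring's recess (2 to 3 mm play all round), the flange lies on the ring's top, so the origin is 8 mm below point ring_top.
- dishes: bystander: stack of three clear round culture dishes, 90 mm across, 45 mm high in all. Origin: centre of its underside. Loose.
- beaker: bystander: open glass beaker, 72 mm across, 95 mm high. Origin: centre of its underside. Loose.
- reagent: bystander: amber glass bottle with white cap, 70 mm across, 150 mm high. Origin: centre of its underside. Loose.
- tin: bystander: shallow aluminium weighing tin, 64 mm across, 22 mm high. Origin: centre of its underside. Loose.
- scoop: bystander: steel spoon-like scoop, 170 mm long, lying along its own x. Origin: centre of its underside. Loose.
- rack: bystander: white tube rack 80 x 190 mm with tubes, 101 mm high. Origin: centre of its underside. Loose.
- tips: bystander: closed grey and clear pipette tip box, 88 x 123 mm, 76 mm high. Origin: centre of its underside. Loose.

How it is judged:
By the outcome, as a careful person would: the job done as asked, in the order asked, and still so for the second after the job is handed in, with the robot touching nothing.
It also fails if it takes over 72 s, if anything falls off the work surface, if the arm or the gripper's body presses on something with over 40 N, if the wrist force passes 120 N, or if a joint passes its speed limit or range.

### The arm

A 6-joint arm with a two-finger parallel gripper is mounted at the origin on the work surface. World frame = base frame: x ahead of the robot, y to its left, z up, the work surface at z = 0. Lengths are in m, angles in degrees, forces in N, time in s.
With the tool pointing down it reaches from about 0.4 to 0.825 m from the base axis. Payload 7 kg.
Tool frame: the origin (TCP) lies on the centre line of the jaws, within the pads' length; the fingertips stand 22 mm ahead of it and the grasp point (between the pads) lies 3 mm ahead of it; z points along the fingers, y is the line along which they close (so a half turn about z gives the same grasp; the last joint's range is limited). The gripper opens to 88 mm and grips with 3 to 60 N. Pads are 19 mm wide; open, the fingers measure 130 mm over their backs; the gripper's body (78 mm by 193 mm) begins 47 mm behind the grasp point.
Start: joints at [-50.701, 20.546, 0.682, 0, -70.136, -16.507], TCP at [0.261, -0.622, 0.249] pointing down, gripper open.
Joint ranges: [-176.03, 176.03], [-82.01, 121.73], [-58.28, 71.71], [-173.87, 95.51], [-174.79, -0.11], [-173.66, 173.66]. Speed limits (degrees/s): [136.94, 136.94, 172.46, 180, 180, 180].

### API

Orientations are given as [roll, pitch, yaw] about the fixed x, y, z axes, in that order (R = Rz(yaw) Ry(pitch) Rx(roll)).
In Python, from plant import get_state, cams, r gives the robot as it stands.
- The arm moves only by the tool apply_moves, never from a script. Its argument "targets" is a list of rows, each an object with "dp": the shift along the world's x, y, z in m, a list of three; "yaw": the turn about the world's z in degrees. In form: [{"dp": [x, y, z], "yaw": yaw}, ...]. A call has 1 to 20 rows; each row is the pose to reach, as a shift and turn from the pose commanded when the call began; what a row does not reach only later rows make up. A row lasts 1/12 s, in which the tool goes at most 41.7 mm and 7.16 degrees, less where a joint would pass 70% of its speed; a pose out of reach is approached as far as the arm can. A call with a gripper value outside its range is refused whole. "grip" is the gripper command: -1 is fully open, 1 is shut, values between are in proportion, set as the call begins (left out, the last holds). The fingers move at their own pace and stop on an object; "squeeze" is the grip in N (left out, the last holds). Time passes only in rows, so rows that repeat a pose let the fingers close. It gives the time, the measured TCP pose, the force, the opening and the grip force at its end, in the units of the state.
- get_state(): the state, without advancing time (a new reading comes with each control period).
- cams.capture(name): name is "scene" or "top"; returns a dict with "image" (480x640x3 uint8, red, green, blue), "range_z" (480x640 float32, m along the optical axis (not along the pixel's ray), 0 where there is no reading), "fx", "fy", "cx", "cy" (pixels), "k1" (the pictures are not rectified: a ray, as slopes to the right and down, at radius r is drawn at 1 + k1 r^2 times it, then the intrinsics apply), "R" (3x3) and "t" (3): a world point X has camera coordinates R X + t. Camera axes: x right, y down, z forward; pixel columns grow to the right and rows downward; lengths in m; the calibration is good to about 2 mm. A picture is of the moment at which its call begins.
- r.close_job(): hands the job in; it is judged then, once.
The state is a dict: "time_s": time; "joints": joint angles; "qd": joint speeds; "joint_torque": joint torques, N m; "tcp_pos": TCP position; "eef_rot": TCP orientation; "contact_force": force on the tool from outside, world axes, zero at the start; "moment": the same for the moment, N m; "gripper_width": finger opening in m; "gripper_force": force on a finger pad.
Only numpy, scipy, OpenCV 4.12 (cv2) and the standard library are available. Lean on these libraries where they do the work, as an engineer would, in place of code of your own. Each camera call takes 0.05 s, during which the arm holds its last target. There are 200 camera calls.

## Working session

There is one attempt and no reset: what is moved stays moved. The work goes in short steps, Python scripts to look and compute and a tool call to move; the robot and the scene stay as the last step left them, time stands still between calls to the robot, and variables do not carry over. Pictures are saved under pics/ and viewed, at most 10 in all, crops included, and the job is handed in when it is done.

Besides the shell and the picture viewer there is one more tool, called after "Emit:" by a JSON object that holds its "fn" and its "kwargs". apply_moves: Moves the arm, as the interface text tells. Its arguments: {"type":"object","properties":{"targets":{"type":"array","items":{"type":"object","properties":{"dp":{"type":"array","items":{"type":"number"}},"yaw":{"type":"number"}}}},"grip":{"type":"number"},"squeeze":{"type":"number"}},"required":["targets"]}

```bash
mkdir -p pics; cat > h.py <<'E'
import numpy as np, cv2
from plant import get_state, cams, r
def cap(name, tag):
    c=cams.capture(name); np.savez(f'pics/{tag}.npz',**c)
    cv2.imwrite(f'pics/{tag}.png',c['image'][:,:,::-1]); return c
def load(tag):
    return dict(np.load(f'pics/{tag}.npz'))
def ray(c,u,v):
    K=np.array([[c['fx'],0,c['cx']],[0,c['fy'],c['cy']],[0,0,1]],float)
    p=cv2.undistortPoints(np.array([[[u,v]]],float),K,np.array([float(c['k1']),0,0,0]))[0,0]
    d=c['R'].T@np.array([p[0],p[1],1.]); o=-c['R'].T@c['t']; return o,d
def atz(c,u,v,z):
    o,d=ray(c,u,v); return o+d*(z-o[2])/d[2]
def depth(c,u,v):
    o,d=ray(c,u,v); return o+d*float(c['range_z'][int(round(v)),int(round(u))])
E
python3 - <<'E'
from h import *
for n in('scene','top'):
    c=cap(n,n+'0'); print(n,-c['R'].T@c['t'],c['R'][2],c['fx'],c['k1'])
s=get_state(); print(s)
E
```

```text
scene [1.31969585 0.09888406 0.76155494] [-0.7565267  -0.1456392  -0.63753947] 455.86052459112506 -0.04898378243069778
top [ 0.29521843 -0.0423485   1.57673327] [ 0.18555831  0.0107774  -0.98257415] 570.4265956338971 -0.1307027395467913
{'time_s': 0.1, 'joints': array([-5.07005928e+01,  2.05864957e+01,  6.39649346e-01, -1.85244329e-02,
       -7.01362453e+01, -1.65046443e+01]), 'qd': array([-0.04652155, -0.16517848,  0.19596185,  0.08031949, -0.04141381,
        0.01004785]), 'joint_torque': array([-3.94386749e-03, -5.84162951e+01,  2.93747771e+01,  7.01545537e+00,
        1.01248693e-02, -7.91937191e-05]), 'tcp_pos': array([ 0.26131676, -0.62192569,  0.24772807]), 'eef_rot': array([ 1.79915384e+02, -6.91036583e-03, -1.57211539e+02]), 'contact_force': array([-0.41484694,  0.87771298,  0.02705816]), 'moment': array([-0.00566335,  0.00510413, -0.05671147]), 'gripper_force': 0.0, 'gripper_width': 0.08773601272434915}
```

View pics/scene0.png

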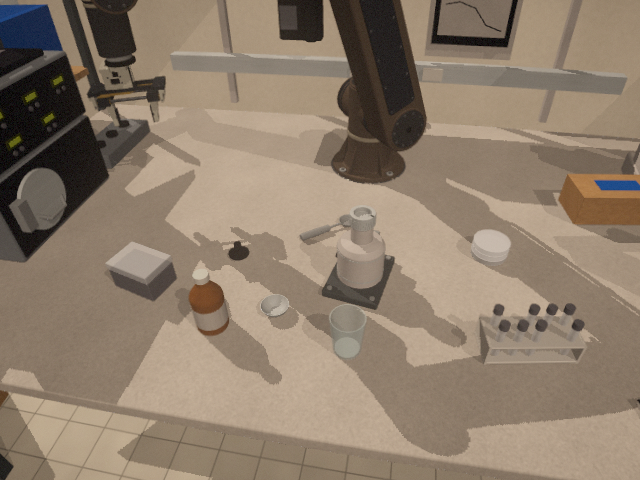

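View pics/top0.png

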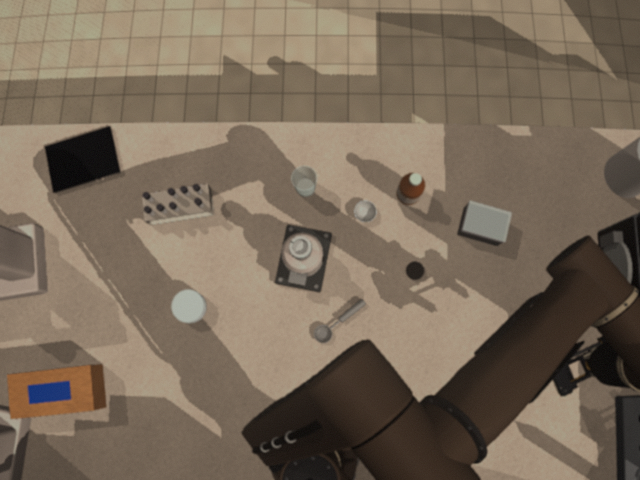

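The scene view shows the ring at about (362,215) and the cap at (238,250). In the top view the ring is at (299,244) and the cap at (415,270). I'll enlarge all four in one picture.

```bash
python3 - <<'E'
from h import *
a=cv2.imread('pics/scene0.png');b=cv2.imread('pics/top0.png')
def cr(im,u,v,h=(25,18.75)):
    im=im[int(v)-19:int(v)+19,int(u)-25:int(u)+25]; return cv2.resize(im,(400,304),interpolation=cv2.INTER_CUBIC)
m=np.vstack([np.hstack([cr(a,362,215),cr(a,238,250)]),np.hstack([cr(b,299,244),cr(b,415,270)])])[:600]
m=cv2.convertScaleAbs(m,alpha=1.4,beta=15)
cv2.imwrite('pics/crops.png',m)
E
```

```text
(no output)
```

View pics/crops.png

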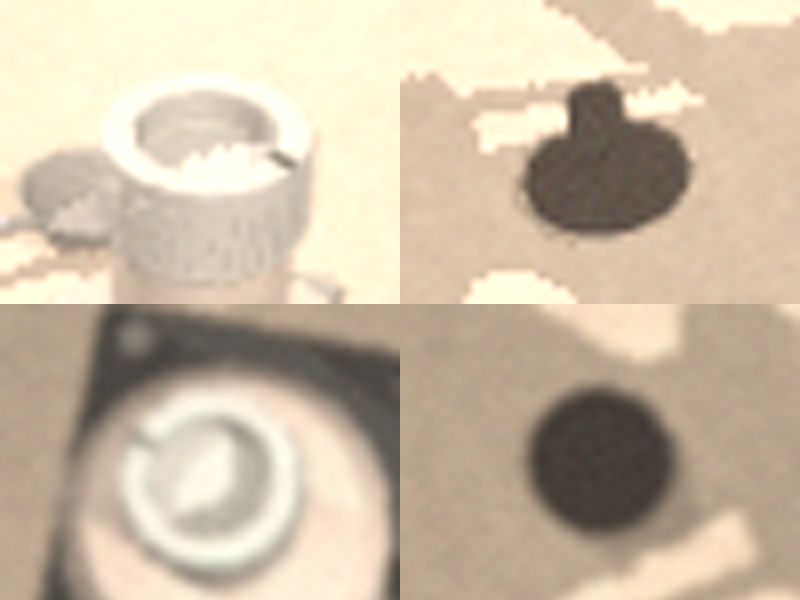

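Read from the crops: ring top at scene (362.4,212.4) and top (299.8,245.6), with the mark towards the camera's left side. Cap flange at scene (238.4,252.4) and top (414.8,270.1); the knob top in scene is at (236.9,241.8).

```bash
python3 - <<'E'
from h import *
a=load('scene0');b=load('top0')
def tri(p,q):
    o1,d1=ray(a,*p);o2,d2=ray(b,*q);A=np.stack([d1,-d2],1)
    s=np.linalg.lstsq(A,o2-o1,rcond=None)[0];P=o1+s[0]*d1;Q=o2+s[1]*d2;return (P+Q)/2,np.linalg.norm(P-Q)
print('ring',tri((362.4,212.4),(299.8,245.6)),atz(a,362.4,212.4,.195),atz(b,299.8,245.6,.195))
print('cap',tri((238.4,252.4),(414.8,270.1)),atz(a,238.4,252.4,.013),atz(b,414.8,270.1,.013),atz(a,236.9,241.8,.043))
# depth fits
for c,n in((a,'a'),(b,'b')):
    for z0,ctr,R in((.195,atz(b,299.8,245.6,.195),.04),(.013,atz(b,414.8,270.1,.013),.035)):
        ps=[]
        u0,v0={('a',.195):(362,213),('b',.195):(300,246),('a',.013):(238,250),('b',.013):(415,270)}[(n,z0)]
        for v in range(v0-18,v0+19):
            for u in range(u0-18,u0+19):
                p=depth(c,u,v)
                if np.hypot(*(p-ctr)[:2])<R and (p[2]>.185 if z0>.1 else p[2]>.007): ps.append(p)
        ps=np.array(ps); print(n,z0,len(ps),ps.mean(0),(ps.min(0)+ps.max(0))/2,np.percentile(ps[:,2],[5,25,50,75,95]))
# table & obstacles
print('bases',[(k,atz(b,u,v,z)[:2].round(3)) for k,u,v,z in(('beaker',305,181,.05),('reagent',413,182,.15),('tin',364,211,.02),('tips',486,222,.076),('scoop1',320,331,.02),('scoop2',360,302,.01),('dishes',188,306,.045))])
E
```

```text
ring (array([0.5430931 , 0.03496532, 0.19554413]), np.float64(0.002534344722004781)) [0.54214981 0.03615928 0.195     ] [0.5433172  0.03373359 0.195     ]
cap (array([ 0.5096368 , -0.27442303,  0.01151476]), np.float64(0.003455438981001829)) [ 0.51110917 -0.27189947  0.013     ] [ 0.50993986 -0.27588251  0.013     ] [ 0.505721   -0.27345931  0.043     ]
a 0.195 343 [0.54442947 0.03667202 0.19235493] [0.54031434 0.0365834  0.19174378] [0.18582637 0.18926754 0.19356119 0.19546401 0.19670223]
a 0.013 269 [ 0.51368042 -0.27054782  0.01896431] [ 0.50923401 -0.27260006  0.02634717] [0.00968861 0.01226313 0.01365886 0.0233648  0.04229732]
b 0.195 295 [0.54182034 0.03363739 0.19298726] [0.54220669 0.03336412 0.19424872] [0.18615329 0.18964393 0.19364609 0.19627693 0.19938019]
b 0.013 269 [ 0.5090873  -0.27484621  0.01808249] [ 0.50643418 -0.27416477  0.02922376] [0.00881688 0.01182181 0.01444657 0.0178234  0.04442995]
bases [('beaker', array([0.752, 0.031])), ('reagent', array([ 0.722, -0.255])), ('tin', array([ 0.675, -0.135])), ('tips', array([ 0.634, -0.464])), ('scoop1', array([ 0.34 , -0.016])), ('scoop2', array([ 0.421, -0.124])), ('dishes', array([0.401, 0.342]))]
```

Emit:
{"fn": "apply_moves", "kwargs": {"targets": [{"dp": [0.0,0.0,0.04],"yaw": 5},{"dp": [0.2817,0.657,0.05],"yaw": 67.2},{"dp": [0.2817,0.657,0.05],"yaw": 67.2},{"dp": [0.2817,0.657,0.05],"yaw": 67.2},{"dp": [0.2817,0.657,0.05],"yaw": 67.2},{"dp": [0.2817,0.657,0.05],"yaw": 67.2},{"dp": [0.2817,0.657,0.05],"yaw": 67.2},{"dp": [0.2817,0.657,0.05],"yaw": 67.2},{"dp": [0.2817,0.657,0.05],"yaw": 67.2},{"dp": [0.2817,0.657,0.05],"yaw": 67.2},{"dp": [0.2817,0.657,0.05],"yaw": 67.2},{"dp": [0.2817,0.657,0.05],"yaw": 67.2},{"dp": [0.2817,0.657,0.05],"yaw": 67.2},{"dp": [0.2817,0.657,0.05],"yaw": 67.2},{"dp": [0.2817,0.657,0.05],"yaw": 67.2},{"dp": [0.2817,0.657,0.05],"yaw": 67.2},{"dp": [0.2817,0.657,0.05],"yaw": 67.2},{"dp": [0.2817,0.657,0.05],"yaw": 67.2},{"dp": [0.2817,0.657,0.05],"yaw": 67.2},{"dp": [0.2817,0.657,0.05],"yaw": 67.2}], "grip": -1}}

```text
time_s: 1.77
tcp_pos: [0.5437, 0.0372, 0.2976]
eef_rot: [179.9, -0.0, -89.8]
contact_force: [-0.2, 0.3, -0.3]
gripper_width: 0.0874
gripper_force: 0.0
```

Emit:
{"fn": "apply_moves", "kwargs": {"targets": [{"dp": [0,0,-0.03]},{"dp": [0,0,-0.06]},{"dp": [0,0,-0.08]},{"dp": [0,0,-0.1]},{"dp": [0,0,-0.11]},{"dp": [0,0,-0.115]},{"dp": [0,0,-0.115]},{"dp": [0,0,-0.115]},{"dp": [0,0,-0.115]}]}}

```text
$.targets[0]: bad value
```

```bash
python3 - <<'E'
from h import *
s=get_state(); print({k:np.round(s[k],4) for k in('joints','joint_torque','tcp_pos','eef_rot','contact_force','moment')})
E
```

```text
{'joints': array([ 2.45101e+01,  6.64770e+00, -1.12769e+01, -1.57000e-02,
       -7.21616e+01, -2.43288e+01]), 'joint_torque': array([  1.3657, -38.6322,  30.4144,   7.1238,   0.1056,  -0.3478]), 'tcp_pos': array([0.5437, 0.0372, 0.2976]), 'eef_rot': array([ 1.799153e+02, -2.190000e-02, -8.982350e+01]), 'contact_force': array([-0.2043,  0.3391, -0.2501]), 'moment': array([0.0286, 0.1343, 0.0634])}
```

Emit:
{"fn": "apply_moves", "kwargs": {"targets": [{"dp": [0,0,-0.03],"yaw": 0},{"dp": [0,0,-0.06],"yaw": 0},{"dp": [0,0,-0.08],"yaw": 0},{"dp": [0,0,-0.1],"yaw": 0},{"dp": [0,0,-0.11],"yaw": 0},{"dp": [0,0,-0.115],"yaw": 0},{"dp": [0,0,-0.115],"yaw": 0},{"dp": [0,0,-0.115],"yaw": 0},{"dp": [0,0,-0.115],"yaw": 0}]}}

```text
time_s: 2.52
tcp_pos: [0.5439, 0.0348, 0.1849]
eef_rot: [-179.9, 0.0, -90.0]
contact_force: [0.9, -0.5, -0.2]
gripper_width: 0.0876
gripper_force: 0.0
```

```bash
cat > st.py <<'E'
from h import *
s=get_state()
for k in('time_s','joints','joint_torque','tcp_pos','eef_rot','contact_force','moment','gripper_width','gripper_force'): print(k,np.round(s[k],4))
E
python3 st.py
```

```text
time_s 2.5167
joints [ 2.42745e+01  1.12719e+01 -2.10597e+01  2.16000e-02 -5.75514e+01
 -2.42938e+01]
joint_torque [-6.92000e-02 -4.18387e+01  2.60109e+01  6.22930e+00 -7.30000e-03
  2.10000e-03]
tcp_pos [0.5439 0.0348 0.1849]
eef_rot [-1.79886e+02  3.14000e-02 -9.00077e+01]
contact_force [ 0.9491 -0.5065 -0.1725]
moment [ 0.08    0.1378 -0.0084]
gripper_width 0.0876
gripper_force 0.0
```

Emit:
{"fn": "apply_moves", "kwargs": {"targets": [{"dp": [0,0,0],"yaw": 0},{"dp": [0,0,0],"yaw": 0},{"dp": [0,0,0],"yaw": 0},{"dp": [0,0,0],"yaw": 0},{"dp": [0,0,0],"yaw": 0},{"dp": [0,0,0],"yaw": 0}], "grip": 1, "squeeze": 5}}

```text
time_s: 3.02
tcp_pos: [0.5412, 0.0343, 0.1834]
eef_rot: [179.8, -0.0, -90.0]
contact_force: [-10.6, 1.7, 7.9]
gripper_width: 0.0564
gripper_force: 5.0
```

```bash
python3 st.py
```

```text
time_s 3.0167
joints [ 24.3051  11.3014 -21.2034  -0.0659 -57.7186 -24.3031]
joint_torque [ -1.1785 -38.351   28.7269   7.786    3.5384   0.0874]
tcp_pos [0.5412 0.0343 0.1834]
eef_rot [ 1.797735e+02 -4.130000e-02 -9.003320e+01]
contact_force [-10.5859   1.672    7.8623]
moment [ 0.6107  3.9311 -0.1266]
gripper_width 0.0564
gripper_force 5.0299
```

Emit:
{"fn": "apply_moves", "kwargs": {"targets": [{"dp": [-0.002,0,0],"yaw": 0},{"dp": [-0.002,0,0],"yaw": 0},{"dp": [-0.002,0,0],"yaw": 0},{"dp": [-0.002,0,0],"yaw": 0}]}}

```text
time_s: 3.35
tcp_pos: [0.5407, 0.0346, 0.1835]
eef_rot: [179.9, -0.0, -90.0]
contact_force: [-3.6, 0.6, 2.8]
gripper_width: 0.0558
gripper_force: 5.0
```

```bash
python3 st.py|tail -6
```

```text
tcp_pos [0.5407 0.0346 0.1835]
eef_rot [ 1.799422e+02 -1.850000e-02 -9.001140e+01]
contact_force [-3.5534  0.5706  2.7607]
moment [-0.0664  1.5928 -0.0797]
gripper_width 0.0558
gripper_force 5.0
```

Emit:
{"fn": "apply_moves", "kwargs": {"targets": [{"dp": [0,0,0],"yaw": 0},{"dp": [0,0,0],"yaw": 0},{"dp": [0,0,0],"yaw": 0},{"dp": [0,0,0],"yaw": 30},{"dp": [0,0,0],"yaw": 60},{"dp": [0,0,0],"yaw": 90},{"dp": [0,0,0],"yaw": 90},{"dp": [0,0,0],"yaw": 90},{"dp": [0,0,0],"yaw": 90},{"dp": [0,0,0],"yaw": 90},{"dp": [0,0,0],"yaw": 90},{"dp": [0,0,0],"yaw": 90},{"dp": [0,0,0],"yaw": 90},{"dp": [0,0,0],"yaw": 90},{"dp": [0,0,0],"yaw": 90},{"dp": [0,0,0],"yaw": 90},{"dp": [0,0,0],"yaw": 90},{"dp": [0,0,0],"yaw": 90},{"dp": [0,0,0],"yaw": 90},{"dp": [0,0,0],"yaw": 90}], "grip": -1}}

```text
time_s: 5.02
tcp_pos: [0.5413, 0.0347, 0.1836]
eef_rot: [-180.0, -0.0, -0.1]
contact_force: [0.2, -0.8, 0.2]
gripper_width: 0.0877
gripper_force: 0.0
```

Emit:
{"fn": "apply_moves", "kwargs": {"targets": [{"dp": [0,0,0],"yaw": 0},{"dp": [0,0,0],"yaw": 0},{"dp": [0,0,0],"yaw": 0},{"dp": [0,0,0],"yaw": 0},{"dp": [0,0,0],"yaw": 0},{"dp": [0,0,0],"yaw": 0}], "grip": 1, "squeeze": 5}}

```text
time_s: 5.52
tcp_pos: [0.5411, 0.0345, 0.1836]
eef_rot: [180.0, 0.0, -0.0]
contact_force: [1.2, -1.7, -0.8]
gripper_width: 0.0559
gripper_force: 5.0
```

```bash
python3 st.py
```

```text
time_s 5.5167
joints [ 2.43780e+01  1.11572e+01 -2.13941e+01  1.73000e-02 -5.74644e+01
  6.56026e+01]
joint_torque [ 8.93000e-01 -4.21392e+01  2.66234e+01  5.66310e+00  3.42200e-01
 -7.10000e-03]
tcp_pos [0.5411 0.0345 0.1836]
eef_rot [ 1.799803e+02  8.200000e-03 -1.010000e-02]
contact_force [ 1.2341 -1.7453 -0.8405]
moment [-0.4737  0.0132  0.008 ]
gripper_width 0.0559
gripper_force 5.0016
```

Emit:
{"fn": "apply_moves", "kwargs": {"targets": [{"dp": [-0.001,-0.0003,0],"yaw": 0},{"dp": [-0.001,-0.0003,0],"yaw": 0},{"dp": [-0.001,-0.0003,0],"yaw": 0},{"dp": [-0.001,-0.0003,0],"yaw": 0},{"dp": [-0.001,-0.0003,0],"yaw": 0}], "squeeze": 40}}

```text
time_s: 5.93
tcp_pos: [0.5409, 0.0345, 0.1837]
eef_rot: [-180.0, -0.1, -0.0]
contact_force: [5.6, -3.3, -2.4]
gripper_width: 0.0551
gripper_force: 40.0
```

```bash
python3 st.py|tail -7
```

```text
1.83000e-02]
tcp_pos [0.5409 0.0345 0.1837]
eef_rot [-1.799911e+02 -7.870000e-02 -5.900000e-03]
contact_force [ 5.6423 -3.3135 -2.3793]
moment [-0.5936 -1.6969 -0.048 ]
gripper_width 0.0551
gripper_force 39.9993
```

Emit:
{"fn": "apply_moves", "kwargs": {"targets": [{"dp": [0,0,0],"yaw": -2},{"dp": [0,0,0],"yaw": -5},{"dp": [0,0,0],"yaw": -8},{"dp": [0,0,0],"yaw": -11},{"dp": [0,0,0],"yaw": -14},{"dp": [0,0,0],"yaw": -17},{"dp": [0,0,0],"yaw": -20},{"dp": [0,0,0],"yaw": -22},{"dp": [0,0,0],"yaw": -23},{"dp": [0,0,0],"yaw": -23},{"dp": [0,0,0],"yaw": -23},{"dp": [0,0,0],"yaw": -23}]}}

```text
time_s: 6.93
tcp_pos: [0.5409, 0.0344, 0.1837]
eef_rot: [-180.0, -0.1, -23.0]
contact_force: [4.9, -1.8, -3.0]
gripper_width: 0.0557
gripper_force: 40.0
```

```bash
python3 st.py|tail -7
```

```text
joint_torque [  1.2637 -43.7892  25.4112   5.1233  -1.2928  -0.0889]
tcp_pos [0.5409 0.0344 0.1837]
eef_rot [-1.799764e+02 -6.860000e-02 -2.299600e+01]
contact_force [ 4.9202 -1.8221 -2.9957]
moment [-0.837  -1.679   0.0981]
gripper_width 0.0557
gripper_force 39.9994
```

Emit:
{"fn": "apply_moves", "kwargs": {"targets": [{"dp": [0.0005,0.0003,0],"yaw": -2},{"dp": [0.0007,0.0003,0],"yaw": -5},{"dp": [0.0007,0.0003,0],"yaw": -8},{"dp": [0.0007,0.0003,0],"yaw": -11},{"dp": [0.0007,0.0003,0],"yaw": -14},{"dp": [0.0007,0.0003,0],"yaw": -17},{"dp": [0.0007,0.0003,0],"yaw": -20},{"dp": [0.0007,0.0003,0],"yaw": -23},{"dp": [0.0007,0.0003,0],"yaw": -26},{"dp": [0.0007,0.0003,0],"yaw": -29},{"dp": [0.0007,0.0003,0],"yaw": -32},{"dp": [0.0007,0.0003,0],"yaw": -35},{"dp": [0.0007,0.0003,0],"yaw": -36},{"dp": [0.0007,0.0003,0],"yaw": -36},{"dp": [0.0007,0.0003,0],"yaw": -36},{"dp": [0.0007,0.0003,0],"yaw": -36}]}}

```text
time_s: 8.27
tcp_pos: [0.5408, 0.0342, 0.1836]
eef_rot: [180.0, -0.0, -58.9]
contact_force: [2.8, -4.3, -0.3]
gripper_width: 0.0558
gripper_force: 40.0
```

```bash
python3 st.py|tail -7
```

```text
-1.26900e-01]
tcp_pos [0.5408 0.0342 0.1836]
eef_rot [ 1.799626e+02 -3.050000e-02 -5.891020e+01]
contact_force [ 2.7772 -4.3012 -0.3227]
moment [-1.7731 -0.7268  0.1179]
gripper_width 0.0558
gripper_force 40.0
```

Emit:
{"fn": "apply_moves", "kwargs": {"targets": [{"dp": [0,0,0],"yaw": -2},{"dp": [0,0,0],"yaw": -4},{"dp": [0,0,0],"yaw": -6},{"dp": [0,0,0],"yaw": -8},{"dp": [0,0,0],"yaw": -9},{"dp": [0,0,0],"yaw": -9},{"dp": [0,0,0],"yaw": -9},{"dp": [0,0,0],"yaw": -9}]}}

```text
time_s: 8.93
tcp_pos: [0.5407, 0.0341, 0.1836]
eef_rot: [180.0, -0.0, -67.9]
contact_force: [1.4, -4.0, 0.1]
gripper_width: 0.0552
gripper_force: 40.0
```

```bash
python3 st.py|tail -7
```

```text
joint_torque [  2.9295 -42.4787  26.6272   4.7162   0.0687   0.0996]
tcp_pos [0.5407 0.0341 0.1836]
eef_rot [ 1.799538e+02 -3.520000e-02 -6.793580e+01]
contact_force [ 1.3891 -4.0093  0.1307]
moment [-1.9092 -0.7282 -0.1399]
gripper_width 0.0552
gripper_force 39.9998
```

Emit:
{"fn": "apply_moves", "kwargs": {"targets": [{"dp": [0,0,0],"yaw": -1},{"dp": [0,0,0],"yaw": -2},{"dp": [0,0,0],"yaw": -3},{"dp": [0,0,0],"yaw": -4},{"dp": [0,0,0],"yaw": -5},{"dp": [0,0,0],"yaw": -5},{"dp": [0,0,0],"yaw": -5},{"dp": [0,0,0],"yaw": -5}]}}

```text
time_s: 9.6
tcp_pos: [0.5407, 0.0341, 0.1836]
eef_rot: [180.0, -0.1, -72.9]
contact_force: [1.1, -5.3, -0.6]
gripper_width: 0.0554
gripper_force: 40.0
```

```bash
python3 st.py|tail -7
```

```text
joint_torque [  2.3269 -42.5062  26.7509   4.4436   0.1174  -0.5008]
tcp_pos [0.5407 0.0341 0.1836]
eef_rot [ 1.79951e+02 -5.41000e-02 -7.28657e+01]
contact_force [ 1.0748 -5.2703 -0.6332]
moment [-1.8855 -0.6262  0.4972]
gripper_width 0.0554
gripper_force 39.9998
```

Emit:
{"fn": "apply_moves", "kwargs": {"targets": [{"dp": [0,0,0],"yaw": -0.5},{"dp": [0,0,0],"yaw": -0.9},{"dp": [0,0,0],"yaw": -0.9},{"dp": [0,0,0],"yaw": -0.9},{"dp": [0,0,0],"yaw": -0.9}]}}

```text
time_s: 10.02
tcp_pos: [0.5407, 0.0341, 0.1836]
eef_rot: [180.0, -0.1, -73.8]
contact_force: [1.7, -5.5, -1.8]
gripper_width: 0.0552
gripper_force: 40.0
```

```bash
python3 st.py|tail -7
```

```text
joint_torque [  2.2398 -42.5063  26.775    4.3968   0.1298  -0.5945]
tcp_pos [0.5407 0.0341 0.1836]
eef_rot [ 1.799505e+02 -5.640000e-02 -7.375990e+01]
contact_force [ 1.6691 -5.4911 -1.8172]
moment [-1.8955 -0.5847  0.5996]
gripper_width 0.0552
gripper_force 39.9998
```

Emit:
{"fn": "apply_moves", "kwargs": {"targets": [{"dp": [0,0.0005,0],"yaw": 2},{"dp": [0,0.0005,0],"yaw": 5},{"dp": [0,0.0005,0],"yaw": 8},{"dp": [0,0.0005,0],"yaw": 11},{"dp": [0,0.0005,0],"yaw": 15},{"dp": [0,0.0005,0],"yaw": 19},{"dp": [0,0.0005,0],"yaw": 23},{"dp": [0,0.0005,0],"yaw": 27},{"dp": [0,0.0005,0],"yaw": 31},{"dp": [0,0.0005,0],"yaw": 35},{"dp": [0,0.0005,0],"yaw": 39},{"dp": [0,0.0005,0],"yaw": 43},{"dp": [0,0.0005,0],"yaw": 47},{"dp": [0,0.0005,0],"yaw": 50},{"dp": [0,0.0005,0],"yaw": 53},{"dp": [0,0.0005,0],"yaw": 55.7},{"dp": [0,0.0005,0],"yaw": 55.7},{"dp": [0,0.0005,0],"yaw": 55.7},{"dp": [0,0.0005,0],"yaw": 55.7}]}}

```text
time_s: 11.6
tcp_pos: [0.5409, 0.0345, 0.1836]
eef_rot: [179.9, -0.0, -18.1]
contact_force: [2.9, -5.6, -0.7]
gripper_width: 0.0553
gripper_force: 40.0
```

```bash
python3 st.py|tail -7
```

```text
6.50000e-03]
tcp_pos [0.5409 0.0345 0.1836]
eef_rot [ 1.799387e+02 -1.700000e-02 -1.811740e+01]
contact_force [ 2.8791 -5.5503 -0.7078]
moment [-2.3472 -1.1928  0.0139]
gripper_width 0.0553
gripper_force 39.9995
```

Emit:
{"fn": "apply_moves", "kwargs": {"targets": [{"dp": [0,0,0],"yaw": 0},{"dp": [0,0,0],"yaw": 0},{"dp": [0,0,0],"yaw": 0},{"dp": [0,0,0],"yaw": 0},{"dp": [0,0,0],"yaw": 0},{"dp": [0,0,0.02],"yaw": 0},{"dp": [0,0,0.06],"yaw": 0},{"dp": [0,0,0.08],"yaw": 0},{"dp": [-0.0315,-0.308,0.08],"yaw": 18},{"dp": [-0.0315,-0.308,0.08],"yaw": 18},{"dp": [-0.0315,-0.308,0.08],"yaw": 18},{"dp": [-0.0315,-0.308,0.08],"yaw": 18},{"dp": [-0.0315,-0.308,0.08],"yaw": 18},{"dp": [-0.0315,-0.308,0.08],"yaw": 18},{"dp": [-0.0315,-0.308,0.08],"yaw": 18},{"dp": [-0.0315,-0.308,0.08],"yaw": 18},{"dp": [-0.0315,-0.308,0.08],"yaw": 18},{"dp": [-0.0315,-0.308,0.08],"yaw": 18}], "grip": -1}}

```text
time_s: 13.1
tcp_pos: [0.5088, -0.274, 0.2631]
eef_rot: [-180.0, 0.0, -0.4]
contact_force: [-0.9, 1.3, 0.8]
gripper_width: 0.0877
gripper_force: 0.0
```

```bash
python3 - <<'E'
from h import *
a=cap('scene','scene1');b=cap('top','top1')
def cr(tag,u,v):
    im=cv2.imread(f'pics/{tag}.png')[v-19:v+19,u-25:u+25]; return cv2.resize(im,(400,304),interpolation=cv2.INTER_CUBIC)
m=np.vstack([np.hstack([cr('scene0',362,215),cr('scene1',362,215)]),np.hstack([cr('top0',299,244),cr('top1',299,244)])])[:600]
cv2.imwrite('pics/c1.png',cv2.convertScaleAbs(m,alpha=1.3,beta=10))
E
python3 st.py | tail -6
```

```text
tcp_pos [ 0.5093 -0.2724  0.2634]
eef_rot [-1.799808e+02  1.190000e-02 -2.160000e-01]
contact_force [-0.035   0.5815  0.2909]
moment [-0.0687  0.154  -0.0409]
gripper_width 0.0878
gripper_force 0.0
```

View pics/c1.png

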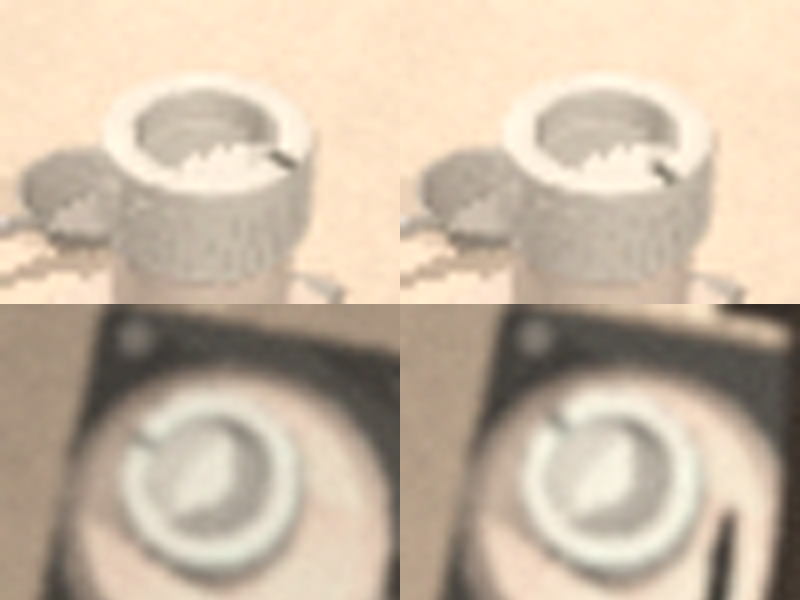

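The mark has turned clockwise by about one click net, from crop (143,438) to (557,420), which matches −4 +3. Next I descend onto the knob.

Emit:
{"fn": "apply_moves", "kwargs": {"targets": [{"dp": [0,0,-0.04],"yaw": 0},{"dp": [0,0,-0.08],"yaw": 0},{"dp": [0,0,-0.12],"yaw": 0},{"dp": [0,0,-0.15],"yaw": 0},{"dp": [0,0,-0.18],"yaw": 0},{"dp": [0,0,-0.205],"yaw": 0},{"dp": [0,0,-0.215],"yaw": 0},{"dp": [0,0,-0.221],"yaw": 0},{"dp": [0,0,-0.221],"yaw": 0},{"dp": [0,0,-0.221],"yaw": 0},{"dp": [0,0,-0.221],"yaw": 0},{"dp": [0,0,-0.221],"yaw": 0}]}}

```text
time_s: 14.2
tcp_pos: [0.5104, -0.2729, 0.0442]
eef_rot: [180.0, -0.2, -0.2]
contact_force: [-0.7, 0.4, -0.1]
gripper_width: 0.0877
gripper_force: 0.0
```

```bash
python3 st.py | tail -6; python3 - <<'E'
from h import *
cap('scene','scene2')
im=cv2.imread('pics/scene2.png')[200:290,180:300]; cv2.imwrite('pics/c2.png',cv2.resize(im,(800,600),interpolation=cv2.INTER_CUBIC))
E
```

```text
tcp_pos [ 0.5104 -0.2729  0.0442]
eef_rot [ 1.799689e+02 -1.561000e-01 -1.932000e-01]
contact_force [-0.6543  0.3566 -0.1336]
moment [-0.0562  0.1254  0.0577]
gripper_width 0.0877
gripper_force 0.0
```

View pics/c2.png

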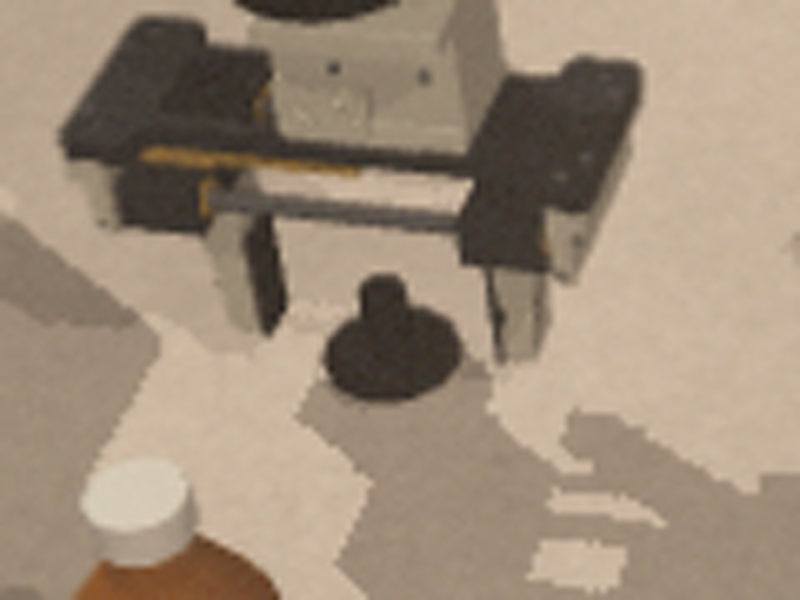

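The knob, at crop (383,290), is centred between the fingers. I'll close once at yaw 0, reopen, turn 90° and grip, so the cap ends up centred in both axes.

Emit:
{"fn": "apply_moves", "kwargs": {"targets": [{"dp": [0,0,-0.002],"yaw": 0},{"dp": [0,0,-0.002],"yaw": 0},{"dp": [0,0,-0.002],"yaw": 0},{"dp": [0,0,-0.002],"yaw": 0},{"dp": [0,0,-0.002],"yaw": 0},{"dp": [0,0,-0.002],"yaw": 0},{"dp": [0,0,-0.002],"yaw": 0},{"dp": [0,0,-0.002],"yaw": 0},{"dp": [0,0,-0.002],"yaw": 0},{"dp": [0,0,-0.002],"yaw": 0}], "grip": 1, "squeeze": 4}}

```text
time_s: 15.08
tcp_pos: [0.5094, -0.2728, 0.0405]
eef_rot: [180.0, 0.0, -0.2]
contact_force: [0.1, -0.3, 0.3]
gripper_width: 0.0263
gripper_force: 0.0
```

```bash
python3 st.py | tail -6
```

```text
tcp_pos [ 0.5094 -0.2728  0.0405]
eef_rot [ 1.799998e+02  3.200000e-03 -2.055000e-01]
contact_force [ 0.0583 -0.3164  0.2639]
moment [-0.0825  0.1803 -0.0045]
gripper_width 0.0263
gripper_force 0.0
```

Emit:
{"fn": "apply_moves", "kwargs": {"targets": [{"dp": [0,0,0],"yaw": 0},{"dp": [0,0,0],"yaw": 0},{"dp": [0,0,0],"yaw": 0},{"dp": [0,0,0],"yaw": -6},{"dp": [0,0,0],"yaw": -90},{"dp": [0,0,0],"yaw": -90},{"dp": [0,0,0],"yaw": -90},{"dp": [0,0,0],"yaw": -90},{"dp": [0,0,0],"yaw": -90},{"dp": [0,0,0],"yaw": -90},{"dp": [0,0,0],"yaw": -90},{"dp": [0,0,0],"yaw": -90},{"dp": [0,0,0],"yaw": -90},{"dp": [0,0,0],"yaw": -90},{"dp": [0,0,0],"yaw": -90},{"dp": [0,0,0],"yaw": -90},{"dp": [0,0,0],"yaw": -90},{"dp": [0,0,0],"yaw": -90},{"dp": [0,0,0],"yaw": -90}], "grip": 0.0}}

```text
time_s: 16.67
tcp_pos: [0.5094, -0.2728, 0.0406]
eef_rot: [180.0, -0.0, -90.0]
contact_force: [0.7, 0.1, 0.3]
gripper_width: 0.0438
gripper_force: 0.0
```

Emit:
{"fn": "apply_moves", "kwargs": {"targets": [{"dp": [0,0,0],"yaw": 0},{"dp": [0,0,0],"yaw": 0},{"dp": [0,0,0],"yaw": 0},{"dp": [0,0,0],"yaw": 0},{"dp": [0,0,0],"yaw": 0},{"dp": [0,0,0],"yaw": 0},{"dp": [0,0,0],"yaw": 0},{"dp": [0,0,0],"yaw": 0}], "grip": 1, "squeeze": 20}}

```text
time_s: 17.33
tcp_pos: [0.5093, -0.2728, 0.0405]
eef_rot: [180.0, 0.0, -90.2]
contact_force: [0.4, 0.4, -0.3]
gripper_width: 0.0174
gripper_force: 20.0
```

```bash
python3 st.py | tail -6
```

```text
tcp_pos [ 0.5093 -0.2728  0.0405]
eef_rot [ 1.799894e+02  2.000000e-03 -9.020540e+01]
contact_force [ 0.4485  0.3552 -0.2821]
moment [0.0075 0.1524 0.0429]
gripper_width 0.0174
gripper_force 19.9989
```

The first closing stopped short at 26 mm, so I'll repeat it at yaw 0. x is centred now.

Emit:
{"fn": "apply_moves", "kwargs": {"targets": [{"dp": [0,0,0],"yaw": 0},{"dp": [0,0,0],"yaw": 0},{"dp": [0,0,0],"yaw": 0},{"dp": [0,0,0],"yaw": 6},{"dp": [0,0,0],"yaw": 90},{"dp": [0,0,0],"yaw": 90},{"dp": [0,0,0],"yaw": 90},{"dp": [0,0,0],"yaw": 90},{"dp": [0,0,0],"yaw": 90},{"dp": [0,0,0],"yaw": 90},{"dp": [0,0,0],"yaw": 90},{"dp": [0,0,0],"yaw": 90},{"dp": [0,0,0],"yaw": 90},{"dp": [0,0,0],"yaw": 90},{"dp": [0,0,0],"yaw": 90},{"dp": [0,0,0],"yaw": 90},{"dp": [0,0,0],"yaw": 90},{"dp": [0,0,0],"yaw": 90},{"dp": [0,0,0],"yaw": 90}], "grip": 0.3}}

```text
time_s: 18.92
tcp_pos: [0.5094, -0.2728, 0.0406]
eef_rot: [180.0, -0.0, -0.4]
contact_force: [0.2, 0.4, 0.3]
gripper_width: 0.0306
gripper_force: 0.0
```

Emit:
{"fn": "apply_moves", "kwargs": {"targets": [{"dp": [0,0,0],"yaw": 0},{"dp": [0,0,0],"yaw": 0},{"dp": [0,0,0],"yaw": 0},{"dp": [0,0,0],"yaw": 0},{"dp": [0,0,0],"yaw": 0},{"dp": [0,0,0],"yaw": 0},{"dp": [0,0,0],"yaw": 0},{"dp": [0,0,0],"yaw": 0}], "grip": 1, "squeeze": 20}}

```text
time_s: 19.58
tcp_pos: [0.5094, -0.2728, 0.0406]
eef_rot: [180.0, -0.0, -0.2]
contact_force: [0.1, -0.1, 0.4]
gripper_width: 0.0174
gripper_force: 20.0
```

```bash
python3 st.py | tail -6
```

```text
tcp_pos [ 0.5094 -0.2728  0.0406]
eef_rot [ 1.799993e+02 -2.100000e-03 -2.136000e-01]
contact_force [ 0.0633 -0.1491  0.423 ]
moment [-0.1799  0.1392 -0.0005]
gripper_width 0.0174
gripper_force 19.9981
```

Emit:
{"fn": "apply_moves", "kwargs": {"targets": [{"dp": [0,0,0.02],"yaw": 0},{"dp": [0,0,0.06],"yaw": 0},{"dp": [0,0,0.1],"yaw": 0},{"dp": [0,0,0.14],"yaw": 0},{"dp": [0,0,0.18],"yaw": 0},{"dp": [0,0,0.22],"yaw": 0},{"dp": [0.003,0.03,0.22],"yaw": 0},{"dp": [0.007,0.07,0.22],"yaw": 0},{"dp": [0.011,0.11,0.22],"yaw": 0},{"dp": [0.015,0.15,0.22],"yaw": 0},{"dp": [0.019,0.19,0.22],"yaw": 0},{"dp": [0.023,0.23,0.22],"yaw": 0},{"dp": [0.027,0.265,0.22],"yaw": 0},{"dp": [0.03,0.29,0.22],"yaw": 0},{"dp": [0.0314,0.303,0.22],"yaw": 0},{"dp": [0.0314,0.3071,0.22],"yaw": 0},{"dp": [0.0314,0.3071,0.22],"yaw": 0},{"dp": [0.0314,0.3071,0.22],"yaw": 0},{"dp": [0.0314,0.3071,0.22],"yaw": 0},{"dp": [0.0314,0.3071,0.22],"yaw": 0}]}}

```text
time_s: 21.25
tcp_pos: [0.5406, 0.0332, 0.2606]
eef_rot: [180.0, 0.0, -0.3]
contact_force: [-0.3, 0.2, -0.2]
gripper_width: 0.0173
gripper_force: 20.0
```

```bash
python3 st.py | tail -6; python3 - <<'E'
from h import *
cap('scene','scene3')
im=cv2.imread('pics/scene3.png')[170:260,300:420]; cv2.imwrite('pics/c3.png',cv2.resize(im,(800,600),interpolation=cv2.INTER_CUBIC))
E
```

```text
tcp_pos [0.5406 0.0332 0.2606]
eef_rot [ 1.799981e+02  2.300000e-03 -2.937000e-01]
contact_force [-0.2931  0.1575 -0.1713]
moment [-0.1424  0.1819  0.0067]
gripper_width 0.0173
gripper_force 19.9978
```

View pics/c3.png

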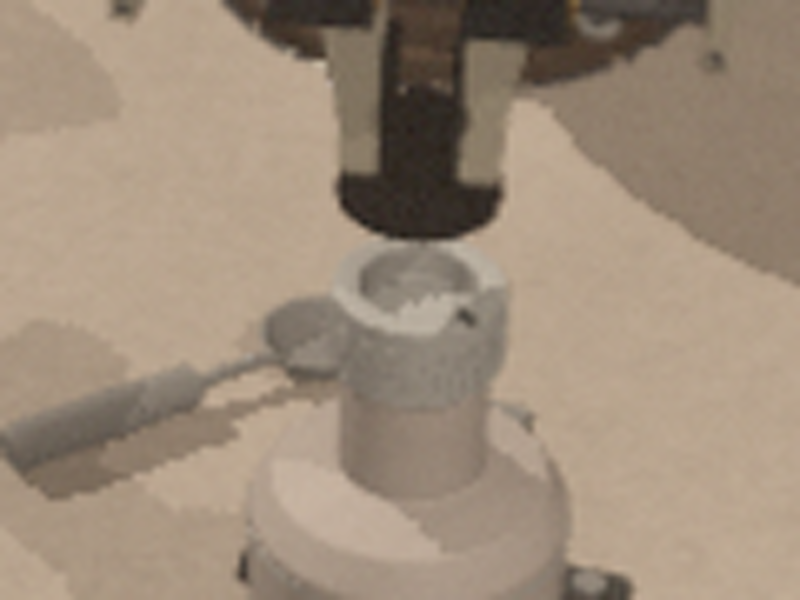

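The cap is upright at crop (419,200), above the ring at (421,285). I'll lower it.

Emit:
{"fn": "apply_moves", "kwargs": {"targets": [{"dp": [0,0,-0.01],"yaw": 0},{"dp": [0,0,-0.018],"yaw": 0},{"dp": [0,0,-0.02],"yaw": 0},{"dp": [0,0,-0.022],"yaw": 0},{"dp": [0,0,-0.023],"yaw": 0},{"dp": [0,0,-0.024],"yaw": 0},{"dp": [0,0,-0.025],"yaw": 0},{"dp": [0,0,-0.026],"yaw": 0},{"dp": [0,0,-0.027],"yaw": 0},{"dp": [0,0,-0.027],"yaw": 0},{"dp": [0,0,-0.027],"yaw": 0}]}}

```text
time_s: 22.22
tcp_pos: [0.5408, 0.0343, 0.2336]
eef_rot: [-180.0, -0.0, -0.2]
contact_force: [-0.9, -0.0, -0.7]
gripper_width: 0.0176
gripper_force: 20.0
```

```bash
python3 st.py | tail -6
```

```text
tcp_pos [0.5408 0.0343 0.2336]
eef_rot [-1.799995e+02 -6.200000e-03 -2.033000e-01]
contact_force [-0.9052 -0.0453 -0.7421]
moment [-0.0661  0.1396  0.041 ]
gripper_width 0.0176
gripper_force 19.9978
```

Plug bottom is at about 193 mm, so it is 2 mm inside the recess with no contact. Lowering the remaining 6 mm.

Emit:
{"fn": "apply_moves", "kwargs": {"targets": [{"dp": [0,0,-0.001],"yaw": 0},{"dp": [0,0,-0.002],"yaw": 0},{"dp": [0,0,-0.003],"yaw": 0},{"dp": [0,0,-0.004],"yaw": 0},{"dp": [0,0,-0.005],"yaw": 0},{"dp": [0,0,-0.0055],"yaw": 0},{"dp": [0,0,-0.006],"yaw": 0},{"dp": [0,0,-0.006],"yaw": 0},{"dp": [0,0,-0.006],"yaw": 0},{"dp": [0,0,-0.006],"yaw": 0}]}}

```text
time_s: 23.05
tcp_pos: [0.5408, 0.0343, 0.2276]
eef_rot: [180.0, 0.0, -0.2]
contact_force: [0.2, 0.5, -0.3]
gripper_width: 0.0178
gripper_force: 20.0
```

```bash
python3 st.py | tail -6
```

```text
tcp_pos [0.5408 0.0343 0.2276]
eef_rot [ 1.799993e+02  1.000000e-04 -2.080000e-01]
contact_force [ 0.1835  0.5319 -0.3277]
moment [-0.1312  0.1471  0.0643]
gripper_width 0.0178
gripper_force 19.9979
```

Emit:
{"fn": "apply_moves", "kwargs": {"targets": [{"dp": [0,0,-0.0005],"yaw": 0},{"dp": [0,0,-0.001],"yaw": 0},{"dp": [0,0,-0.001],"yaw": 0},{"dp": [0,0,-0.001],"yaw": 0},{"dp": [0,0,-0.001],"yaw": 0}]}}

```text
time_s: 23.47
tcp_pos: [0.5411, 0.0343, 0.2274]
eef_rot: [-180.0, -0.1, -0.2]
contact_force: [-1.5, 0.4, 5.0]
gripper_width: 0.0173
gripper_force: 20.0
```

```bash
python3 st.py | tail -6
```

```text
tcp_pos [0.5411 0.0343 0.2274]
eef_rot [-1.799942e+02 -6.570000e-02 -1.956000e-01]
contact_force [-1.4655  0.4212  4.9573]
moment [ 0.0426  0.8123 -0.0183]
gripper_width 0.0173
gripper_force 20.0005
```

The flange is seated, with 5 N at the expected height. I'll release and retreat.

Emit:
{"fn": "apply_moves", "kwargs": {"targets": [{"dp": [0,0,0.0007],"yaw": 0},{"dp": [0,0,0.0007],"yaw": 0},{"dp": [0,0,0.0007],"yaw": 0},{"dp": [0,0,0.0007],"yaw": 0},{"dp": [0,0,0.0007],"yaw": 0},{"dp": [0,0,0.0007],"yaw": 0},{"dp": [0,0,0.02],"yaw": 0},{"dp": [0,0,0.05],"yaw": 0},{"dp": [0,0,0.08],"yaw": 0},{"dp": [0,0,0.1],"yaw": 0},{"dp": [0,-0.2,0.1],"yaw": 0},{"dp": [0,-0.2,0.1],"yaw": 0},{"dp": [0,-0.2,0.1],"yaw": 0},{"dp": [0,-0.2,0.1],"yaw": 0},{"dp": [0,-0.2,0.1],"yaw": 0},{"dp": [0,-0.2,0.1],"yaw": 0},{"dp": [0,-0.2,0.1],"yaw": 0},{"dp": [0,-0.2,0.1],"yaw": 0},{"dp": [0,-0.2,0.1],"yaw": 0}], "grip": -1}}

```text
time_s: 25.05
tcp_pos: [0.5408, -0.1649, 0.3265]
eef_rot: [-180.0, 0.0, -0.2]
contact_force: [-0.4, 0.5, -0.8]
gripper_width: 0.0874
gripper_force: 0.0
```

```bash
python3 - <<'E'
from h import *
cap('scene','scene4')
im=cv2.imread('pics/scene4.png'); m=cv2.resize(im[185:245,320:400],(800,600),interpolation=cv2.INTER_CUBIC)
m[:200,:267]=cv2.resize(im,(267,200)); cv2.imwrite('pics/c4.png',m)
E
```

```text
(no output)
```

View pics/c4.png

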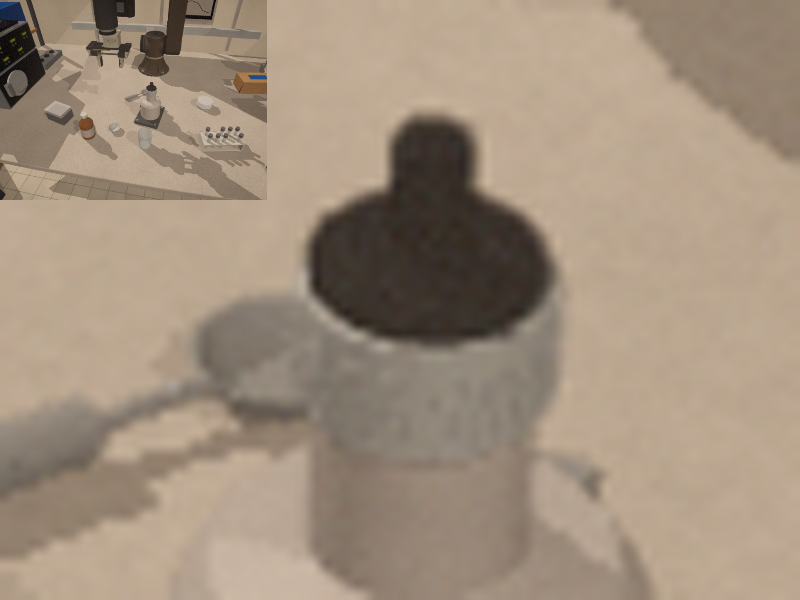

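The cap's flange lies flat on the ring at crop (432,265), and nothing else has moved.

```bash
python3 -c "
from plant import r
print(r.close_job())"
```

```text
the job is handed in; nothing more can be done
None
```

I turned the ring clockwise until the burrs touched (4 clicks, 0.6 N m), backed it off three clicks, seated the cap flat on the ring, and handed the job in at about 25 s of the 72 s allowed; no verdict came back.

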